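# Let the large ball out of its gravity feeder and relatch the gate

### The arm

A 6-joint arm with a two-finger parallel gripper is mounted at the origin on a cart in front of the work surface, level with it; the furniture and walls round the work are solid. World frame = base frame: x ahead of the robot, y to its left, z up, the work surface at z = 0. Lengths are in m, angles in rad, forces in N, time in s.
With the tool pointing down it reaches from about 0.375 to 0.9 m from the base axis. Payload 3.1 kg.
Tool frame: the origin (TCP) lies midway between the tips of the shut fingers; the grasp point (between the pads) lies 19 mm behind it; z points along the fingers, y is the line along which they close (so a half turn about z gives the same grasp; the last joint's range is limited). The gripper opens to 87 mm and grips with 3 to 60 N. Pads are 19 mm wide; open, the fingers measure 117 mm over their backs; the gripper's body (75 mm by 190 mm) begins 51 mm behind the grasp point.
Start: joints at [-1.333, 0.527, 1.433, -0, 1.181, -0.178], TCP at [0.253, -0.571, 0.223] pointing down, gripper open.
Joint ranges: [-3.08, 3.08], [-0.75, 2.2], [0.22, 2.44], [-1.43, 4.57], [0, 2.65], [-2.85, 2.85]. Speed limits (rad/s): [2.79, 2.79, 3.14, 3.14, 3.14, 3.14].

### API

Orientations are given as a unit quaternion [x, y, z, w].
In Python, from rig import status, imaging, order gives the robot as it stands.
- The arm moves only by the tool arm_command, never from a script. Its argument "deltas" is one flat list of numbers, 5 for each row, row after row: the opening, from -1 (shut) to 1 (fully open), so that 0 is half open, then the shift along the tool's x, y, z in m, then the turn about the tool's z in rad. In form: [gripper, tx, ty, tz, roll, gripper, tx, ty, tz, roll, ...]. A call has 1 to 12 rows; each row shifts and turns the commanded pose from where the row before left it, along the tool's axes as they then stand; what a row does not reach is not made up. A row lasts 1/8 s, in which the tool goes at most 62.5 mm and 10.7 degrees, less where a joint would pass 70% of its speed; a pose out of reach is approached as far as the arm can. A call with a gripper value outside its range is refused whole. The fingers move at their own pace and stop on an object; "newtons" is the grip in N (left out, the last holds). Time passes only in rows, so rows that do not move let the fingers close. It gives the time, the measured TCP pose, the force, the opening and the grip force at its end, in the units of the state.
- status.get_obs(): the state, without advancing time (a new reading comes with each control period).
- imaging.camera(name): name is "scene" or "top" or "wrist"; returns (picture, depth): 384x512x3 uint8, red, green, blue; 384x512 float32, m along the optical axis (not along the pixel's ray), 0 where there is no reading.
- imaging.camera_params(name): a dict with "intrinsics" (3x3 intrinsics, pixels), "camera_from_world" (4x4, takes a point from world to camera coordinates). Camera axes: x right, y up, looking along -z (the intrinsics and any distortion apply to the point x, -y, -z); pixel columns grow to the right and rows downward; lengths in m; the calibration is good to about 2 mm. A picture is of the moment at which its call begins: read the wrist's pose just before it. camera_params takes no time and is no camera call; for the wrist camera it gives the pose at the moment of the call.
- order.hand_in(): hands the job in; it is judged then, once.
The state is a dict: "time": time; "q": joint angles; "joint_velocities": joint speeds; "joint_torque": joint torques, N m; "position": TCP position; "tool_rot": TCP orientation; "ft_force": force on the tool from outside, world axes, zero at the start; "moment": the same for the moment, N m; "grip_width": finger opening in m; "grip_force": force on a finger pad.
Only numpy, scipy, OpenCV 4.12 (cv2) and the standard library are available. Lean on these libraries where they do the work, as an engineer would, in place of code of your own. Each camera call takes 0.05 s, during which the arm holds its last target. There are 200 camera calls.

### The job

Two ball feeders stand on the bench, each a sloping chute shut by a gate with a push-push catch under a square press pad. On the feeder that holds the larger steel ball, press the pad once all the way down and let go, so that the gate springs up and the ball rolls down into the pan at the foot of the chute; then press the pad all the way down again so that the gate stays latched shut. Leave the gate of the feeder with the smaller ball shut.

Things in the scene. Friction and masses are not known exactly. Their poses are not given: they have to be found in the camera images.
- feeder_a_pad (a point): Top centre of the 36 mm square steel press pad (over a black housing) of the feeder with the LARGE ball. z: latched 0.107, risen 0.148, bottom stop 0.094. Pressed to the stop and let go it rises fully by spring (1-4 N); pressed from there to the stop and let go it latches. The catch changes over 9 mm below latched; 6-15 N reaches the stop. Feeder fixed; x axis points up the chute, z up.
- feeder_b_pad (a point): Top centre of the press pad of the other feeder, same make (186 x 112 mm base), which holds the SMALL ball (20 mm). Its gate must stay shut: pad at z = 0.107. Either feeder may stand left or right. On both, the pad is the highest part; a bracket beside it, 2 to 5 mm lower, carries the low gate blade (its top 57 mm high when shut), which crosses the chute 53 mm from the pad's centre in +y.
- big_ball_center (a point): Centre of the large steel ball, 29 mm, 80 to 120 g, waiting in the chute against the closed gate, centre at about z = 0.052. The chute is open above, 36 mm wide, floor lined with black rubber, sloping 10 degrees; with the gate up the ball rolls 103 mm down into the pan by itself in about 1.5 s.
- feeder_a_pan (a point): Centre of the floor of the open pan at the foot of the large ball's chute (z = 0.009; inside 56 x 50 mm, side and front walls 31 mm high); axes as the feeder's. A ball lying in it has its centre 15 mm above this point. From here the pad's centre lies 89 mm in +x and 53 mm in -y.
Things that resemble listed ones, but are neither listed nor needed, are in the scene too. What is shaped like the part that bears big_ball_center but red or yellow is not meant.

How it is judged:
On the way, in this order (a step that is already met when the one before it is completed fails the run):
1. the large ball's gate has sprung up (height (world z) of feeder_a_pad above 0.13 m), for 0.1 s.
2. the large ball lies in its pan (x of big_ball_center in the frame of feeder_a_pan between -0.022 and 0.022 m and y of big_ball_center in the frame of feeder_a_pan between -0.022 and 0.022 m and z of big_ball_center in the frame of feeder_a_pan below 0.03 m), for 0.2 s.
At the end, for the whole second after the job is handed in: The large ball lies in the pan at the foot of its chute, and both gates are latched shut with their pads within 8 mm of the latched height (z = 0.106) (all of step 2 and height (world z) of feeder_a_pad between 0.098 and 0.114 m and height (world z) of feeder_b_pad between 0.098 and 0.114 m); the robot touches nothing.
It fails at once if the small ball's gate was opened (its pad rose more than 14 mm) (height (world z) of feeder_b_pad above 0.12 m).
It also fails if it takes over 35 s, if anything falls off the work surface, if the arm or the gripper's body presses on something with over 40 N, if the wrist force passes 120 N, or if a joint passes its speed limit or range.

## Working session

There is one attempt and no reset: what is moved stays moved. The work goes in short steps, Python scripts to look and compute and a tool call to move; the robot and the scene stay as the last step left them, time stands still between calls to the robot, and variables do not carry over. Pictures are saved under pics/ and viewed, at most 10 in all, crops included, and the job is handed in when it is done.

Besides the shell and the picture viewer there is one more tool, called as a command line: name --argument value ..., lists and objects as JSON in quotes. arm_command: Moves the arm, as the interface text tells. Its arguments: {"type":"object","properties":{"deltas":{"type":"array"},"newtons":{"type":"number"}},"required":["deltas"]}

```bash
mkdir -p pics
cat > h.py <<'E'
import numpy as np, cv2
from rig import status, imaging, order
def world(name,d,P,px):
    K=np.array(P["intrinsics"]);T=np.linalg.inv(np.array(P["camera_from_world"]))
    u,v=px; z=d[int(v),int(u)]
    p=np.array([(u-K[0,2])/K[0,0]*z,-(v-K[1,2])/K[1,1]*z,-z,1]);return (T@p)[:3]
def cloud(d,P):
    K=np.array(P["intrinsics"]);T=np.linalg.inv(np.array(P["camera_from_world"]))
    v,u=np.mgrid[:d.shape[0],:d.shape[1]]
    p=np.stack([(u-K[0,2])/K[0,0]*d,-(v-K[1,2])/K[1,1]*d,-d,np.ones_like(d)],-1)
    return (p@T.T)[...,:3]
def grab(name,f):
    P=imaging.camera_params(name); im,d=imaging.camera(name)
    cv2.imwrite(f"pics/{f}.png",im[...,::-1]); np.savez(f"pics/{f}.npz",im=im,d=d,K=P["intrinsics"],T=P["camera_from_world"])
    return im,d,P
E
python3 - <<'E'
from h import *
for n in ["top","scene"]:
    im,d,P=grab(n,n); print(n,{k:np.round(v,3).tolist() if k in("intrinsics","camera_from_world") else v for k,v in P.items()})
o=status.get_obs();print(o["time"],o["position"],o["tool_rot"],o["grip_width"])
a=cv2.imread("pics/top.png");cv2.imwrite("pics/topb.png",cv2.resize(a,(800,600)))
E
```

```text
top {'intrinsics': [[443.83, 0.0, 255.167], [0.0, 443.83, 191.52], [0.0, 0.0, 1.0]], 'camera_from_world': [[0.011, -1.0, -0.002, -0.141], [0.998, 0.011, 0.062, -0.58], [-0.062, -0.003, 0.998, -0.891], [0.0, 0.0, 0.0, 1.0]]}
scene {'intrinsics': [[375.927, 0.0, 258.711], [0.0, 375.927, 191.938], [0.0, 0.0, 1.0]], 'camera_from_world': [[0.832, 0.555, 0.002, -0.392], [-0.338, 0.503, 0.796, 0.18], [0.441, -0.662, 0.606, -1.228], [0.0, 0.0, 0.0, 1.0]]}
0.1 [ 0.2528753  -0.57084058  0.22165158] [ 9.78363759e-01  2.06889778e-01 -4.03739880e-05 -9.86305326e-04] 0.08719140040831061
```

View pics/topb.png

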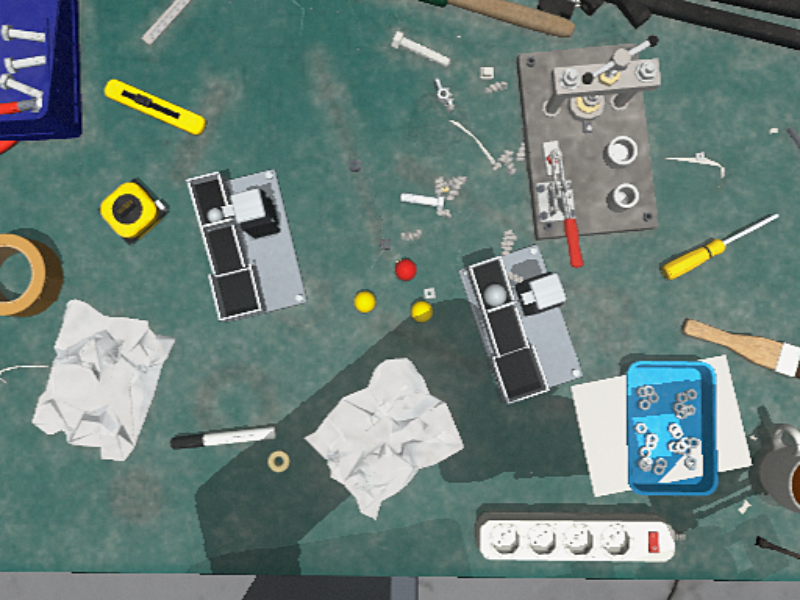

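View pics/scene.png

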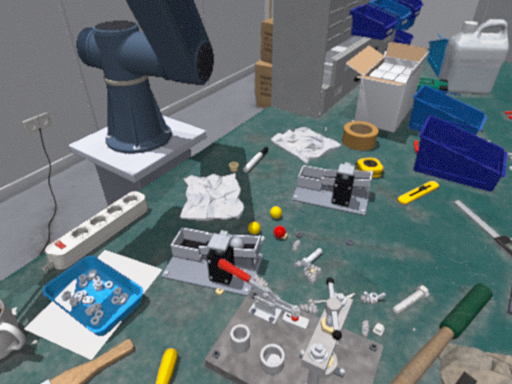

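The top view (800x600 scale) shows the large ball at about (495,295) in the right feeder, with its pad near (545,292). The left feeder holds the smaller ball, at (215,213). A red clamp handle lies close to pad A, at (570,245). Next I'll measure these from depth.

Run:
```python
from h import *
z=np.load("pics/top.npz");d=z["d"];P=dict(intrinsics=z["K"],camera_from_world=z["T"]);C=cloud(d,P);im=z["im"].astype(int)
f=512/800
for nm,(u,v) in dict(A=(543,292),B=(255,210)).items():
    u,v=int(u*f),int(v*f)
    w=np.zeros(d.shape,bool);w[v-35:v+35,u-35:u+35]=1
    m=(w&(C[...,2]>.103)&(C[...,2]<.114)&(d>0)&(im.min(-1)>120)).astype(np.uint8)
    n,l,s,c=cv2.connectedComponentsWithStats(m)
    for i in range(1,n):
        if s[i,4]>20:
            ys,xs=np.nonzero(l==i);r=cv2.minAreaRect(np.stack([xs,ys],1).astype(np.float32)[:,None]); p=C[l==i]
            rw=cv2.minAreaRect((p[:,:2]*1000).astype(np.float32)[:,None])
            print(nm,s[i],np.round(p.mean(0),4),np.round(p[:,2].min(),3),p[:,2].max(),rw)
for nm,(u,v) in dict(A=(495,295),B=(215,213)).items():
    u,v=u*f,v*f; p=C[int(v),int(u)];print("ball",nm,p)
    w=C[int(v)-12:int(v)+13,int(u)-12:int(u)+13]; print("n above .05",(w[...,2]>.05).sum(), w[...,2].max())
u,v=int(570*f),int(245*f);print("red",C[v,u]); w=C[110:165,335:380];g=im[110:165,335:380];print(w[(g[...,0]>150)&(g[...,1]<80)].max(0),w[(g[...,0]>150)&(g[...,1]<80)].min(0))
# base plate/pan corners of A
for q in [(460,268),(508,403),(580,375),(538,247)]:
    u,v=int(q[0]*f),int(q[1]*f);print(C[v,u])
a=im[130:270,280:390].astype(np.uint8)[...,::-1];b=im[100:215,110:205].astype(np.uint8)[...,::-1]
cv2.imwrite("pics/cA.png",cv2.resize(a,None,fx=4,fy=4,interpolation=cv2.INTER_CUBIC))
```

```text
A [334 175  29  23 398] [ 0.5878 -0.3084  0.1067] 0.103 0.1101021327517715 ((586.8326416015625, -304.953857421875), (35.05733871459961, 48.33020782470703), 19.25653648376465)
B [142 121  28  22 380] [0.6866 0.0494 0.1065] 0.103 0.11129773082828642 ((685.9810791015625, 53.814178466796875), (36.345462799072266, 48.09305953979492), 15.105409622192383)
ball A [ 0.58712102 -0.25261609  0.06506201]
n above .05 279 0.9253099102337752
ball B [0.68721673 0.10080812 0.05505442]
n above .05 250 0.9253099102337752
red [ 0.64598058 -0.33813549  0.09764006]
[ 0.67768421 -0.33526845  0.10382849] [ 0.63020938 -0.35064224  0.08988495]
[ 0.62690492 -0.21515314  0.000665  ]
[ 0.452142   -0.27422071  0.03958263]
[ 0.48519971 -0.37416701  0.00578639]
[ 0.65492161 -0.31907218  0.00429694]
```

View pics/cA.png

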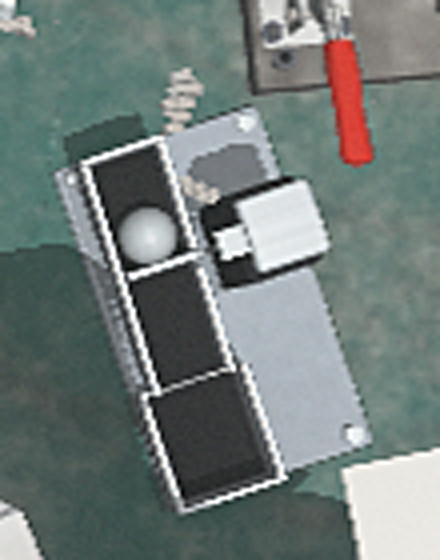

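The crop confirms this: the ball is at (147,235), the gate line is just below it, the pad is centred near (285,228), and the bracket is at (233,243). The feeder's yaw is about 17°. I'll fix the pad centre by casting a ray onto z=0.107 and check for tall obstacles.

```bash
cat >> h.py <<'E'
def ray(P,u,v,z):
    K=np.array(P["intrinsics"]);T=np.linalg.inv(np.array(P["camera_from_world"]))
    r=T[:3,:3]@np.array([(u-K[0,2])/K[0,0],-(v-K[1,2])/K[1,1],-1]);o=T[:3,3];return o+r*(z-o[2])/r[2]
def tool(target):
    from scipy.spatial.transform import Rotation as R
    o=status.get_obs();return R.from_quat(o["tool_rot"]).inv().apply(np.array(target)-o["position"])
E
python3 - <<'E'
from h import *
z=np.load("pics/top.npz");d=z["d"];P=dict(intrinsics=z["K"],camera_from_world=z["T"]);C=cloud(d,P)
cr=lambda x,y,h:ray(P,280+(x+.5)/4-.5,130+(y+.5)/4-.5,h)
print("pad corners",[np.round(cr(x,y,.107)[:2],4).tolist() for x,y in[(240,193),(306,178),(328,251),(262,273)]])
pad=cr(285,226,.107);ball=cr(147,235,.052);pan=np.mean([cr(x,y,.031) for x,y in[(145,395),(240,368),(282,478),(182,510)]],0)
v=pad-pan;yaw=np.arctan2(v[1],v[0])-np.arctan2(-.053,.089)
print("pad",pad,"ball",ball,"pan",pan,"yaw deg",np.degrees(yaw),"len",np.hypot(*v[:2]),"exp",np.hypot(.089,.053))
b=pad-ball;print("pad-ball in feeder",b[0]*np.cos(yaw)+b[1]*np.sin(yaw),-b[0]*np.sin(yaw)+b[1]*np.cos(yaw))
m=(np.hypot(C[...,0]-pad[0],C[...,1]-pad[1])<.2)&(C[...,2]>.115);print("tall",m.sum(), C[m].min(0) if m.any() else "", C[m].max(0) if m.any() else "")
print(tool([pad[0],pad[1],.2]))
E
```

```text
pad corners [[0.6034, -0.2906], [0.6107, -0.3212], [0.5769, -0.3312], [0.5664, -0.3007]]
pad [ 0.58829315 -0.31138992  0.107     ] ball [ 0.5873251  -0.25511395  0.052     ] pan [ 0.48736949 -0.29090027  0.031     ] yaw deg 19.29775521657319 len 0.10298258214133127 exp 0.10358571330062848
pad-ball in feeder -0.017684274705975514 -0.053433966506891833
tall 765 [ 0.5253979  -0.1369185   0.92530991] [ 0.5253979  -0.1369185   0.92530991]
[ 0.41172933 -0.10141112  0.02198454]
```

The measurements agree: pad to pan is 0.103 m, and the pad to ball y offset is -53 mm. Nothing tall is nearby. Moving above the pad with the fingers shut.

arm_command --deltas '[-1,0.034,-0.0085,0.0,0,-1,0.035,-0.0085,0.0,0,-1,0.035,-0.0085,0.0,0,-1,0.035,-0.0085,0.0,0,-1,0.035,-0.0085,0,0,-1,0.035,-0.0085,0,0,-1,0.035,-0.0085,0,0,-1,0.035,-0.0085,0,0,-1,0.035,-0.0085,0,0,-1,0.035,-0.0085,0,0,-1,0.035,-0.0085,0,0,-1,0.028,-0.0085,0,0]' --newtons 20

```text
time: 1.6
position: [0.5893, -0.3102, 0.2219]
tool_rot: [0.978, 0.207, -0.0, -0.0]
ft_force: [-0.1, -0.4, -0.8]
grip_width: 0.0003
grip_force: 0.0
```

Run:
```python
from h import *
o=status.get_obs();print(o["time"],o["position"],o["grip_width"],o["ft_force"])
im,d,P=grab("wrist","w1");print(tool([.5883,-.3114,.107]))
K=P["intrinsics"];T=P["camera_from_world"]
for p in [[.5883,-.3114,.107],[.5873,-.2551,.052]]:
    c=(T@np.r_[p,1])[:3];print("expect px",K[0][0]*c[0]/-c[2]+K[0][2],K[1][1]*-c[1]/-c[2]+K[1][2])
```

```text
1.6 [ 0.58928396 -0.3101586   0.22187843] 0.00026679673748305414 [-0.09516419 -0.40335216 -0.81538272]
[-0.00530698  0.0023622   0.11489882]
expect px 259.21004391254206 189.43511931443186
expect px 211.25143763421818 156.69906716936572
```

View pics/w1.png

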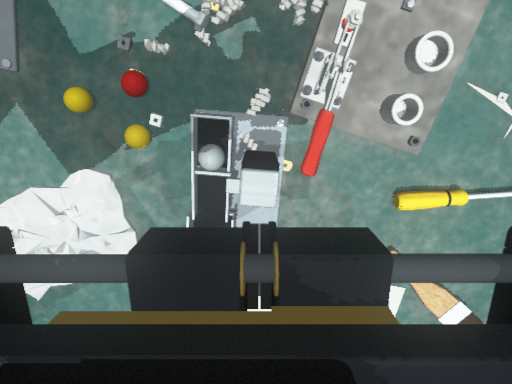

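The wrist view shows the ball at (211,157) and the pad centred at (259,189), exactly where expected. Descending to just above the pad.

arm_command --deltas '[-1,0,0,0.03,0,-1,0,0,0.03,0,-1,0,0,0.03,0,-1,0,0,0.018,0,-1,0,0,0,0,-1,0,0,0,0]'

```text
time: 2.4
position: [0.5892, -0.312, 0.1156]
tool_rot: [0.978, 0.207, 0.001, 0.001]
ft_force: [0.0, 0.4, -0.0]
grip_width: 0.0005
grip_force: 0.0
```

arm_command --deltas '[-1,0,0,0.006,0,-1,0,0,0.005,0,-1,0,0,0.005,0,-1,0,0,0.003,0,-1,0,0,0,0,-1,0,0,0,0]'

```text
time: 3.15
position: [0.5891, -0.3119, 0.0959]
tool_rot: [0.978, 0.207, 0.001, 0.001]
ft_force: [2.2, -0.1, 3.3]
grip_width: 0.0007
grip_force: 1.4
```

arm_command --deltas '[-1,0,0,0.002,0,-1,0,0,0.001,0,-1,0,0,0,0]'

```text
time: 3.52
position: [0.5892, -0.3119, 0.0944]
tool_rot: [0.978, 0.207, 0.001, 0.001]
ft_force: [-0.5, -0.7, 10.0]
grip_width: 0.0006
grip_force: 5.0
```

arm_command --deltas '[-1,0,0,0.002,0,-1,0,0,0,0]'

```text
time: 3.78
position: [0.5892, -0.3119, 0.0942]
tool_rot: [0.978, 0.207, 0.001, 0.001]
ft_force: [-1.5, 1.6, 18.3]
grip_width: 0.0001
grip_force: 9.1
```

At the stop: 18 N at z=0.094. Releasing upward and letting the ball roll.

arm_command --deltas '[-1,0,0,-0.02,0,-1,0,0,-0.03,0,-1,0,0,-0.03,0,-1,0,0,-0.02,0,-1,0,0,0,0,-1,0,0,0,0,-1,0,0,0,0,-1,0,0,0,0,-1,0,0,0,0,-1,0,0,0,0,-1,0,0,0,0,-1,0,0,0,0]'

```text
time: 5.28
position: [0.5885, -0.3114, 0.1906]
tool_rot: [0.978, 0.207, 0.0, 0.0]
ft_force: [-0.1, -0.2, -0.6]
grip_width: 0.0007
grip_force: 0.0
```

arm_command --deltas '[-1,0,0,0,0,-1,0,0,0,0,-1,0,0,0,0,-1,0,0,0,0,-1,0,0,0,0,-1,0,0,0,0,-1,0,0,0,0,-1,0,0,0,0]'

```text
time: 6.28
position: [0.5885, -0.3114, 0.1905]
tool_rot: [0.978, 0.207, -0.0, -0.0]
ft_force: [0.2, 0.4, -0.3]
grip_width: 0.0004
grip_force: 0.0
```

Run:
```python
from h import *
im,d,P=grab("scene","s2");im2,d2,P2=grab("top","t2");o=status.get_obs();print(o["time"],o["position"])
a=im[200:320,140:300,::-1];b=im2[150:270,260:420,::-1]
cv2.imwrite("pics/c2.png",np.hstack([cv2.resize(a,(400,300)),cv2.resize(b,(400,300))]))
```

```text
6.375 [ 0.58848872 -0.31139937  0.1905548 ]
```

View pics/c2.png

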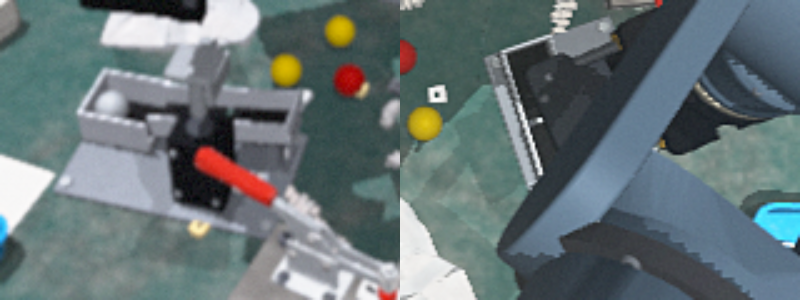

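The scene crop (left half) shows the gate up, with the pad at (200,65), and the ball in the pan end at (112,102). Checking the ball against the pan frame.

Run:
```python
from h import *
z=np.load("pics/s2.npz");P=dict(intrinsics=z["K"],camera_from_world=z["T"])
p=ray(P,140+112/2.5,200+102/2.5,.024);v=p-[.4874,-.2909,0];y=np.radians(19.3)
print(p,v[0]*np.cos(y)+v[1]*np.sin(y),-v[0]*np.sin(y)+v[1]*np.cos(y),"pad z",world("s",z["d"],P,(140+200/2.5,200+60/2.5)))
```

```text
[ 0.47190766 -0.28903629  0.024     ] -0.014005704269816241 0.006879416382434037 pad z [ 0.59361688 -0.3082354   0.14869044]
```

arm_command --deltas '[-1,0,0,0.02,0,-1,0,0,0.015,0,-1,0,0,0.015,0,-1,0,0,0.015,0,-1,0,0,0.015,0,-1,0,0,0.01,0,-1,0,0,0.004,0,-1,0,0,0.003,0,-1,0,0,0.001,0,-1,0,0,0,0]'

```text
time: 7.62
position: [0.5884, -0.3113, 0.0943]
tool_rot: [0.978, 0.207, 0.0, 0.0]
ft_force: [-2.8, 2.1, 9.0]
grip_width: 0.0005
grip_force: 4.8
```

The ball is in the pan (-14, +7 mm) and the pad had risen to 0.149. Pressing firmly to the stop, then letting go.

arm_command --deltas '[-1,0,0,0.002,0,-1,0,0,0.001,0,-1,0,0,0,0]'

```text
time: 8.0
position: [0.5885, -0.3114, 0.0942]
tool_rot: [0.978, 0.207, 0.0, 0.001]
ft_force: [-6.0, 5.1, 22.7]
grip_width: 0.0006
grip_force: 11.0
```

arm_command --deltas '[-1,0,0,-0.02,0,-1,0,0,-0.03,0,-1,0,0,-0.03,0,-1,0,0,-0.03,0,-1,0,0,-0.03,0,-1,0,0,0,0,-1,0,0,0,0,-1,0,0,0,0]'

```text
time: 9.0
position: [0.5877, -0.3108, 0.2277]
tool_rot: [0.978, 0.207, -0.001, -0.001]
ft_force: [-0.4, 0.4, -0.6]
grip_width: 0.0006
grip_force: 0.0
```

Run:
```python
from h import *
im,d,P=grab("scene","s3");o=status.get_obs();print(o["time"],o["position"],o["ft_force"])
C=cloud(d,P)
for n,c in dict(A=(.5883,-.3114),B=(.688,.048)).items():
    m=(np.hypot(C[...,0]-c[0],C[...,1]-c[1])<.014)&(C[...,2]<.17);print(n,np.sort(C[m][:,2])[-8:])
cv2.imwrite("pics/c3.png",cv2.resize(im[150:320,140:390,::-1],(750,510)))
```

```text
9.05 [ 0.58779549 -0.31092973  0.227804  ] [ 0.06281705 -0.34698524  0.20418856]
A [0.10867284 0.1086954  0.10879263 0.10904483 0.10929152 0.10933453
 0.10935151 0.10963363]
B [0.1084746  0.10847889 0.10848722 0.10888953 0.10892324 0.10909074
 0.10918723 0.10961326]
```

View pics/c3.png

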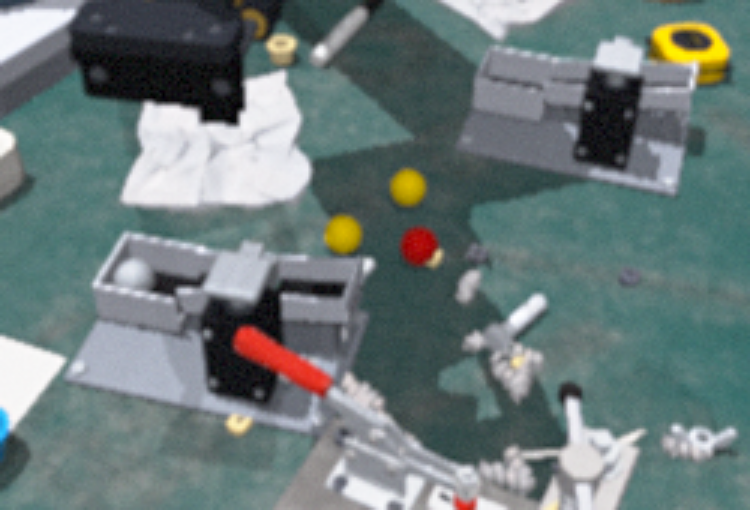

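The view shows both pads at latched height, with pad A at (240,272), and the large ball in its pan at (133,273). The tool is well clear.

```bash
python3 -c "
from rig import order;print(order.hand_in())"
```

```text
the job is handed in; nothing more can be done
None
```

The job is handed in: the large ball is in its pan, both gates measured as latched shut (pads at about 0.109 m), and the arm is clear; the judge returned no verdict.

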